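Release the counting scale's transport lock and weigh the reducer

TASK

Slide the transport lock of the counting scale, the upright block-shaped grip on its deck, fully home to the end stop at the other end of its slot. Only then take the stepped pipe reducer from among the loose fittings and set it gently, upright with its wide end down, near the middle of the weighing pan, and let go. Never rest the reducer on the pan while the scale is still locked.

Things in the scene. Friction and masses are not known exactly. Their poses are not given: they have to be found in the camera images.
- lock (a joint): Travel of the scale's transport lock, in m: 0 is fully locked, 0.070 is its end stop (released). It starts between 0 and 0.02. Friction about 2 N, no spring: it stays where it is left. (The low round button, 22 mm across and 12 mm tall, on the same deck at least 76 mm towards the locked side of the grip is another control, not part of the job.)
- lock_grip (a point): Centre of the top of the lock's grip: an upright black block, 18 mm along its slot, 34 mm across, 42 mm tall, on the scale's grey deck (deck 50 mm, this point 93 mm above the table). Its +y points level along the slot towards the released end stop, its +x across the slot to the pan, whose near edge is 50 mm away and top 18 mm lower. Dark strips 6 mm high mark the slot's ends.
- pan (a point): Centre of the top face of the flat steel weighing pan, which is 180 mm (its x) by 200 mm (its y) and 75 mm above the table. Axes parallel to those of the lock grip; the scale is fixed to the table and does not give.
- reducer: Loose stepped pipe reducer of plain steel, upright on the table, about 0.3 kg: round foot 48 mm wide, 26 mm tall, a cone to 32 mm, then a round spigot 30 mm wide up to 62 mm. Origin: centre of its underside, z up. The tallest fitting; three others (straight socket 42 mm wide, 50 tall; thin flange 72 wide, 26 tall; round cap 52 wide, 34 tall) stand 100 mm or more from it.

How it is judged (in metres and radians):
On the way, in this order (a step that is already met when the one before it is completed fails the run):
1. the transport lock has been slid home to its end stop (within 12 mm) (value of joint lock above 0.058 m), for 0.2 s.
2. the reducer stands on the pan (horizontal distance between reducer and pan below 0.06 m and z of reducer in the frame of pan between -0.006 and 0.006 m), for 0.2 s.
At the end, for the whole second after the job is handed in: The transport lock is within 12 mm of its released end stop, and the reducer stands on the weighing pan, wide end down, upright within 10 degrees, its axis within 60 mm of the pan's centre, at rest (all of step 2 and value of joint lock above 0.058 m and angle between reducer's own z axis and vertical below 0.175 rad and linear speed of reducer below 0.02 m/s); the robot touches nothing.
It fails at once if the reducer rests on the pan while the scale is still locked (value of joint lock below 0.055 m and horizontal distance between reducer and pan below 0.09 m and z of reducer in the frame of pan between -0.01 and 0.004 m).
It fails at once if the reducer is dropped or slammed onto the pan (faster than 0.7 m/s just above it, a fall of about 25 mm) (horizontal distance between reducer and pan below 0.1 m and z of reducer in the frame of pan between -0.01 and 0.03 m and linear speed of reducer above 0.7 m/s).
It also fails if it takes over 54 s, if anything falls off the work surface, if the arm or the gripper's body presses on something with over 40 N, if the wrist force passes 120 N, or if a joint passes its speed limit or range.

ROBOT

A 6-joint arm with a two-finger parallel gripper is mounted at the origin on the work surface. World frame = base frame: x ahead of the robot, y to its left, z up, the work surface at z = 0. Lengths are in mm, angles in rad, forces in N, time in s.
With the tool pointing down it reaches from about 350 to 975 mm from the base axis. Payload 7.1 kg.
Tool frame: the origin (TCP) lies midway between the tips of the shut fingers; the grasp point (between the pads) lies 19 mm behind it (ctrl.pinch_z is the distance from the TCP to the grasp point, in mm); z points along the fingers, y is the direction in which the jaws open and shut (so a half turn about z gives the same grasp; the last joint's range is limited). The gripper opens to 88 mm and grips with 3 to 60 N. Pads are 20 mm wide; open, the fingers measure 115 mm over their backs; the gripper's body (75 mm by 178 mm) begins 61 mm behind the grasp point.
Start: joints at [1.203, 0.423, 1.63, -0, 1.089, -0.019], TCP at [213.574, 587.359, 222.675] pointing down, gripper open.
Joint ranges: [-3, 3], [-0.9, 2.11], [0.09, 2.58], [-1.31, 4.45], [0.11, 2.69], [-2.54, 2.54]. Speed limits (rad/s): [2.39, 2.39, 3.01, 3.14, 3.14, 3.14].

INTERFACE

Orientations are given as a rotation vector (axis times angle).
In Python, from workcell import ctrl gives the robot as it stands.
- The arm moves only by the tool jog_arm, never from a script. Its arguments are lists of equal length, an entry for each row: "xyz": the shift along the world's x, y, z in mm, a list of three; "yaw": the turn about the world's z in degrees. A call has 1 to 20 rows; each row shifts and turns the pose as measured when the row begins; what a row does not reach is not made up. A row lasts 1/12 s, in which the tool goes at most 41.7 mm and 7.16 degrees, less where a joint would pass 70% of its speed; a pose out of reach is approached as far as the arm can. A call with a gripper value outside its range is refused whole. "gripper" is the closure, from 0 (fully open) to 1 (shut), set as the call begins (left out, the last holds). The fingers move at their own pace and stop on an object; the grip force is fixed at half the most. Time passes only in rows, so rows that do not move let the fingers close. It gives the time, the measured TCP pose, the force and the opening at its end, in the units of the state.
- ctrl.get_obs(): the state, without advancing time (a new reading comes with each control period).
- ctrl.get_image(name): name is "side" or "top"; returns a dict with "img" (420x560x3 uint8, blue, green, red), "K" (3x3 intrinsics, pixels), "R" (3x3) and "t" (3): a world point X has camera coordinates R X + t. Camera axes: x right, y down, z forward; pixel columns grow to the right and rows downward; lengths in mm; the calibration is good to about 2 mm. A picture is of the moment at which its call begins. There is no depth.
- ctrl.close_job(): hands the job in, once; it reports no verdict.
Trained networks look in a picture, given as the dict that the camera call returned (one of the last four; its "shot" number tells which), for a name from the list of things; names that differ only in an ending like _2 or _b are one class to them, and where a whole thing is asked for, a point or a joint stands for the part that bears it (a point fixed in the world has none). Each returns a list of dicts, best first, with "confidence" (0 to 1); they miss things now and then, are a little off and sometimes report something else, mostly with a low value. They report only what shows in the picture. A call takes as long as a camera call.
- ctrl.find_in(picture, thing): "centre" ([column, row] as shares, 0 to 1, of the picture: columns of its width, rows of its height, amid what is visible of it).
- ctrl.regions_of(picture, thing): "region" (420x560 bool, what is visible of it) and "centre" ([column, row] as shares, 0 to 1, of the picture: columns of its width, rows of its height, amid what is visible of it).
- ctrl.pinpoint(picture, thing): "centre" ([column, row] as shares, 0 to 1, of the picture: columns of its width, rows of its height: a listed point, or the origin of a listed thing).
The state is a dict: "t": time; "qpos": joint angles; "qvel": joint speeds; "joint_torque": joint torques, N m; "ee_pos": TCP position; "orientation": TCP orientation; "ft_force": force on the tool from outside, world axes, zero at the start; "moment": the same for the moment, N m; "width": finger opening in mm.
Only numpy, scipy, OpenCV 4.12 (cv2) and the standard library are available. Lean on these libraries where they do the work, as an engineer would, in place of code of your own. Each camera call takes 0.05 s, during which the arm holds its last target.

## Working session

There is one attempt and no reset: what is moved stays moved. The work goes in short steps, Python scripts to look and compute and a tool call to move; the robot and the scene stay as the last step left them, time stands still between calls to the robot, and variables do not carry over. Pictures are saved under pics/ and viewed, and the job is handed in when it is done.

Besides the shell and the picture viewer there is one more tool, called after "Emit:" by a JSON object that holds its "name" and its "arguments", one argument or row to a line. jog_arm: Moves the arm, as the interface text tells. Its arguments: {"type":"object","properties":{"xyz":{"type":"array","items":{"type":"array","items":{"type":"number"}}},"yaw":{"type":"array","items":{"type":"number"}},"gripper":{"type":"number"}},"required":["xyz","yaw"]}

```bash
mkdir -p pics
cat > h.py <<'E'
import numpy as np,cv2
from workcell import ctrl
def px(c): return np.array([c[0]*560,c[1]*420])
def ray(p,uv):
    R=np.array(p["R"]);t=np.array(p["t"]).ravel();K=np.array(p["K"])
    return -R.T@t, R.T@np.linalg.inv(K)@np.array([uv[0],uv[1],1.])
def onz(p,uv,z):
    o,d=ray(p,uv);return o+d*(z-o[2])/d[2]
def proj(p,X):
    c=np.array(p["R"])@np.array(X)+np.array(p["t"]).ravel();q=np.array(p["K"])@c;return q[:2]/q[2]
E
python3 - <<'E'
from h import *
for n in("top","side"):
    p=ctrl.get_image(n);cv2.imwrite(f"pics/{n}0.png",p["img"])
    for th,z in(("lock_grip",93),("pan",75),("reducer",0)):
        for r in ctrl.pinpoint(p,th)[:3]:
            u=px(r["centre"]);print(n,th,round(r["confidence"],2),u.round(1),onz(p,u,z).round(1))
    for r in ctrl.regions_of(p,"reducer")[:2]: print(n,'reg',r["confidence"],px(r["centre"]),r["region"].sum())
o=ctrl.get_obs();print(o["t"],o["ee_pos"],o["orientation"],o["width"])
E
```

```text
top lock_grip 0.5 [157.  242.4] [482.  146.3  93. ]
top pan 0.95 [143.6 171.4] [632.5 168.6  75. ]
top reducer 0.58 [404.8 231. ] [ 455.9 -357.3    0. ]
top reg 0.8 [403.816 231.084] 484
side lock_grip 0.49 [180.4 187.7] [468.6 142.1  93. ]
side pan 0.93 [224.2 160.8] [615.2 163.   75. ]
side reducer 0.58 [338.9 357.9] [ 455.9 -358.9    0. ]
side reg 0.69 [336.896 354.48 ] 686
0.5 [213.59050714 587.34371251 222.67125114] [ 5.45134545e-01  3.09392986e+00 -5.25380446e-05] 87.85499991307266
```

View pics/top0.png

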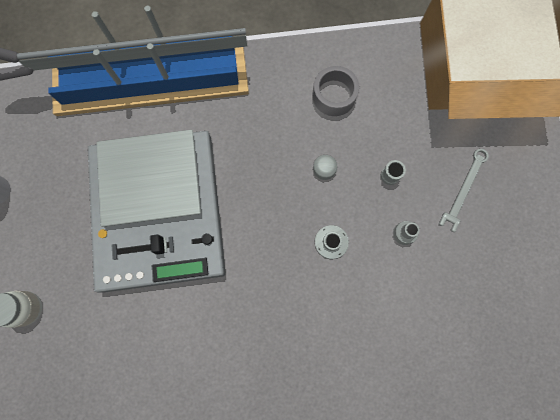

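View pics/side0.png

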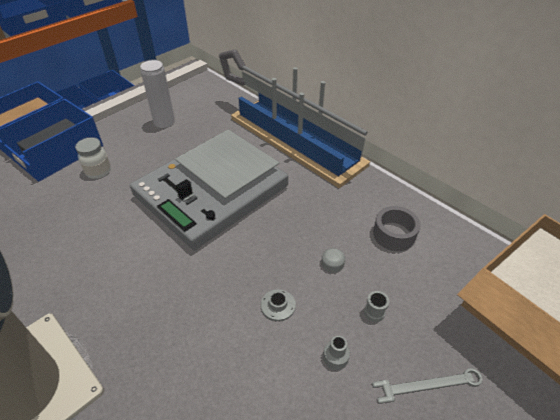

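Run:
```python
from h import *
a=cv2.imread("pics/top0.png");s=cv2.imread("pics/side0.png")
A=cv2.resize(a[120:300,80:240],None,fx=3.3,fy=3.3,interpolation=cv2.INTER_CUBIC)
B=cv2.resize(s[150:240,130:220],None,fx=6.5,fy=6.5,interpolation=cv2.INTER_CUBIC)
cv2.imwrite("pics/za.png",A);cv2.imwrite("pics/zb.png",B)
p=ctrl.get_image("top");q=ctrl.get_image("side")
for pp in(p,q):
    for th in("pan","lock_grip","lock"):
        try:
            for r in ctrl.regions_of(pp,th)[:2]:
                m=r["region"].astype(np.uint8);c=max(cv2.findContours(m,0,2)[0],key=cv2.contourArea)
                b=cv2.boxPoints(cv2.minAreaRect(c)); print(th,r["confidence"],px(r["centre"]).round(1),m.sum(),b.round(1).tolist())
                if th=="pan":
                    ap=cv2.approxPolyDP(c,8,True)[:,0];print([onz(pp,u,75)[:2].round().tolist() for u in ap])
        except Exception as e: print(e)
# triangulate
def tri(u,v):
    o1,d1=ray(p,u);o2,d2=ray(q,v);M=np.stack([d1,-d2],1);k=np.linalg.lstsq(M,o2-o1,rcond=None)[0]
    P,Q=o1+k[0]*d1,o2+k[1]*d2;return ((P+Q)/2).round(1),np.linalg.norm(P-Q).round(1)
print(tri([404.8,231],[338.9,357.9]),tri([157,242.4],[180.4,187.7]))
print(onz(p,[403.8,231.1],31),-np.array(p["R"]).T@p["t"],-np.array(q["R"]).T@q["t"])
```

```text
pan 0.78 [152.1 209.2] 19106 [[77.9000015258789, 141.60000610351562], [209.3000030517578, 127.19999694824219], [225.8000030517578, 278.5], [94.4000015258789, 292.79998779296875]]
[[703.0, 33.0], [701.0, 277.0], [408.0, 275.0], [408.0, 26.0]]
lock_grip 0.68 [160.9 243.8] 268 [[150.0, 235.0], [166.0, 235.0], [166.0, 253.0], [150.0, 253.0]]
lock 0.5 [156.1 243.7] 289 [[150.0, 234.0], [166.0, 234.0], [166.0, 253.0], [150.0, 253.0]]
pan 0.55 [207.1 186.2] 10479 [[127.5, 185.39999389648438], [242.39999389648438, 107.5999984741211], [293.6000061035156, 183.3000030517578], [178.6999969482422, 261.1000061035156]]
[[710.0, 253.0], [400.0, 253.0], [386.0, -10.0], [670.0, -10.0], [710.0, 80.0]]
lock_grip 0.54 [180.2 190.6] 280 [[174.60000610351562, 182.60000610351562], [189.89999389648438, 178.8000030517578], [194.8000030517578, 198.3000030517578], [179.5, 202.10000610351562]]
lock 0.73 [182.6 192.6] 297 [[174.39999389648438, 181.60000610351562], [190.1999969482422, 177.6999969482422], [195.39999389648438, 198.39999389648438], [179.60000610351562, 202.39999389648438]]
(array([ 456.5, -358.2,   -2.4]), np.float64(0.9)) (array([479.2, 151.4,  81.3]), np.float64(10.1))
[ 452.50912021 -345.96221674   31.        ] [350.181313   -74.03239435 958.89338538] [ 125.97611245 -530.16402486  780.40804635]
```

View pics/za.png

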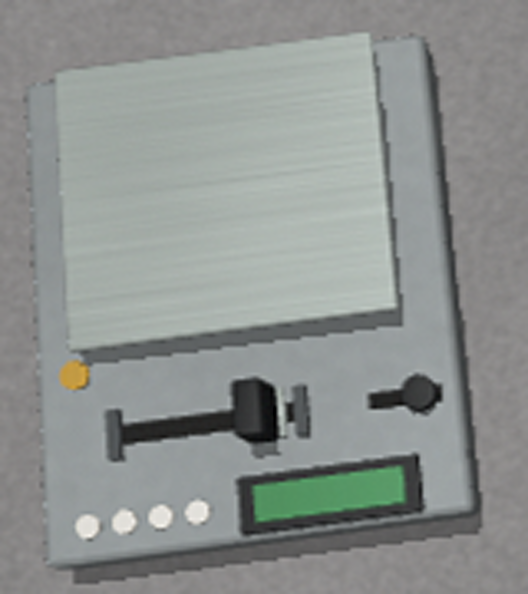

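View pics/zb.png

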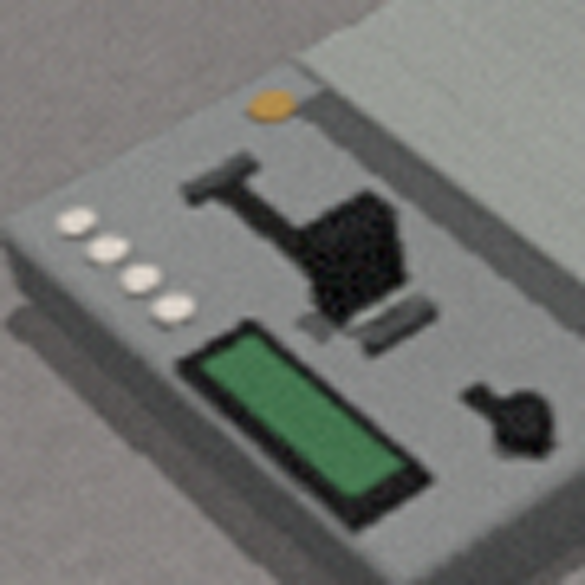

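Run:
```python
from h import *
p=ctrl.get_image("top");q=ctrl.get_image("side")
A=lambda u:np.array(u)/3.3+[80,120]-.35
B=lambda u:np.array(u)/6.5+[130,150]-.4
print("pan",[onz(p,A(u),75)[:2].round(1).tolist() for u in[(57,72),(370,33),(397,308),(70,350)]],np.mean([onz(p,A(u),75) for u in[(57,72),(370,33),(397,308),(70,350)]],0))
for n,pp,l in(("top",p,[A((115,435)),A((302,411))]),("side",q,[B((220,178)),B((400,322))])):
    e=[onz(pp,u,56)for u in l];d=e[0]-e[1];print(n,e,np.linalg.norm(d),np.degrees(np.arctan2(-d[0],d[1])))
print("grip",onz(p,A((247,408)),93))
print("button",onz(p,A((420,393)),62),onz(q,B((525,415)),62))
u=A((247,408));
# reproject into pictures: guess boxes
def draw(g,yaw,pan):
    c,s=np.cos(yaw),np.sin(yaw);R=np.array([[c,-s,0],[s,c,0],[0,0,1]])
    for n,pp in(("top",p),("side",q)):
        im=cv2.resize(pp["img"],None,fx=4,fy=4,interpolation=cv2.INTER_CUBIC)
        for o,hx,hy,zs in((g,17,9,(93,51)),(pan,90,100,(75,)),):
            for z in zs:
                k=[proj(pp,np.array([o[0],o[1],z])+R@[a*hx,b*hy,0]) for a,b in((-1,-1),(-1,1),(1,1),(1,-1))]
                cv2.polylines(im,[np.int32((np.array(k)+.5)*4)],True,(0,0,255),1)
        for y,x,z,w in((-359,456,0,24),(-359,456,62,15)):
            k=[proj(pp,[x+w*np.cos(a),y+w*np.sin(a),z]) for a in np.linspace(0,6.28,40)]
            cv2.polylines(im,[np.int32((np.array(k)+.5)*4)],True,(0,0,255),1)
        if n=="top": cv2.imwrite("pics/d1.png",im[480:1200,320:960]); r=im[840:1000,1540:1720]
        else: cv2.imwrite("pics/d2.png",im[480:1000,480:1200]); r2=im[1300:1480,1260:1440]
    cv2.imwrite("pics/d3.png",np.hstack([cv2.resize(r,(400,400)),cv2.resize(r2,(400,400))]))
import sys
g=onz(p,A((247,408)),93)
yaw=np.radians(0)
pan=np.mean([onz(p,A(u),75) for u in[(57,72),(370,33),(397,308),(70,350)]],0)
draw(g,yaw,pan)
```

```text
pan [[708.4, 260.5], [710.0, 64.0], [532.9, 62.2], [531.4, 259.2]] [620.68784678 161.46296721  75.        ]
top [array([479.82829334, 241.24155334,  56.        ]), array([480.53272005, 127.76962266,  56.        ])] 113.47411717567613 0.35568407840937294
side [array([479.54354197, 239.98560688,  56.        ]), array([482.24545349, 127.85736101,  56.        ])] 112.1607946122817 1.380367391111053
grip [480.8500437  151.19590617  93.        ]
button [481.83565358  54.82187187  62.        ] [483.09023991  54.1958643   62.        ]
```

View pics/d1.png

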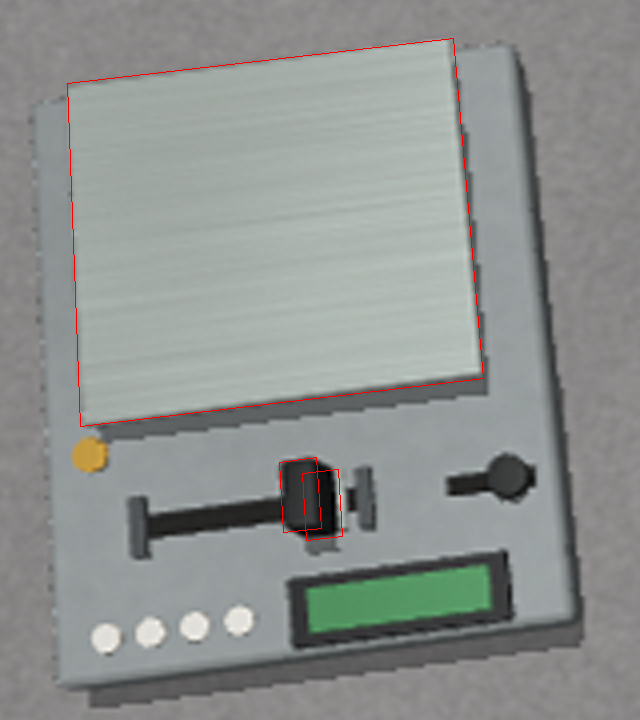

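View pics/d2.png

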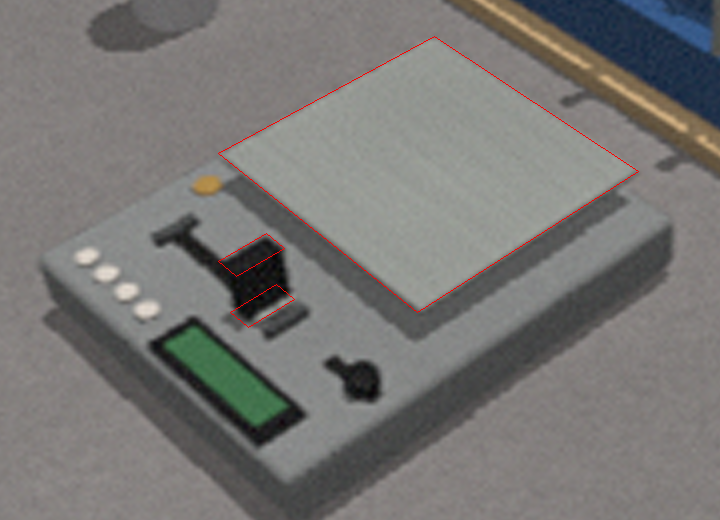

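View pics/d3.png

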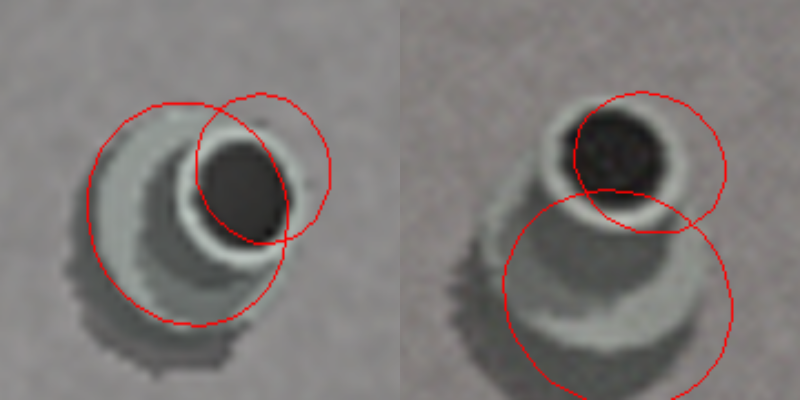

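Run:
```python
from h import *
p=ctrl.get_image("top");q=ctrl.get_image("side")
print(onz(p,[411.2,228.8],62),onz(q,[338.9,342.5],62))
P=(onz(p,[411.2,228.8],62)+onz(q,[338.9,342.5],62))/2
ims=[]
for n,pp,c in(("top",p,(380,210)),("side",q,(315,325))):
    im=cv2.resize(pp["img"],None,fx=8,fy=8,interpolation=cv2.INTER_CUBIC)
    for z,w in((0,24),(26,24),(62,15)):
        k=[proj(pp,[P[0]+w*np.cos(a),P[1]+w*np.sin(a),z]) for a in np.linspace(0,6.28,40)]
        cv2.polylines(im,[np.int32((np.array(k)+.5)*8)],True,(0,0,255),1)
    ims.append(im[c[1]*8:c[1]*8+400,c[0]*8:c[0]*8+400])
cv2.imwrite("pics/d4.png",np.hstack(ims)); print(P)
```

```text
[ 451.85029592 -352.36947457   62.        ] [ 451.61501103 -354.0785697    62.        ]
[ 451.73265348 -353.22402214   62.        ]
```

View pics/d4.png

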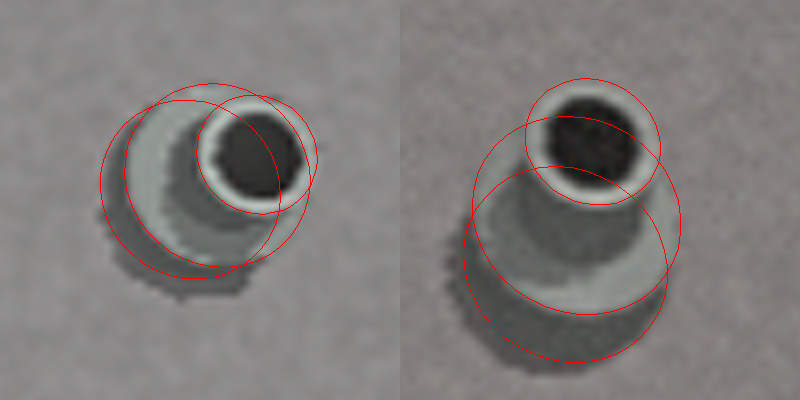

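Run:
```python
from h import *
q=ctrl.get_image("side")
for b,t in(((162,124),(153,65)),((95,174),(89,143))):
    P=onz(q,b,0);print(P,[ (z,proj(q,[P[0],P[1],z]).round()) for z in(60,100,150,200)],t)
```

```text
[641.78827556 507.25977111   0.        ] [(60, array([158., 107.])), (100, array([155.,  96.])), (150, array([152.,  80.])), (200, array([148.,  63.]))] (153, 65)
[3.80315220e+02 4.40262154e+02 1.13686838e-13] [(60, array([ 88., 157.])), (100, array([ 83., 145.])), (150, array([ 76., 129.])), (200, array([ 69., 111.]))] (89, 143)
```

Emit:
{"name": "jog_arm", "arguments": {
  "xyz": [
    [20,-33,0],
    [20,-33,0],
    [20,-33,0],
    [20,-33,0],
    [20,-33,0],
    [20,-33,0],
    [20,-33,0],
    [20,-33,0],
    [20,-33,0],
    [20,-33,0],
    [20,-33,0],
    [20,-33,0],
    [20,-33,0],
    [0,0,0]
  ],
  "yaw": [2,2,2,2,2,2,2,2,2,2,0.5,0,0,0]
}}

```text
t: 2.32
ee_pos: [481.2, 141.0, 225.3]
orientation: [-0.056, 3.135, 0.01]
ft_force: [0.1, -0.4, 0.6]
width: 87.8
```

Emit:
{"name": "jog_arm", "arguments": {
  "xyz": [
    [0,5,-30],
    [0,5,-30],
    [0,0,-30],
    [0,0,-30],
    [0,0,-20],
    [0,0,-15],
    [0,0,0]
  ],
  "yaw": [-1,0,0,0,0,0,0]
}}

```text
t: 2.9
ee_pos: [485.1, 149.7, 67.8]
orientation: [-0.013, 3.125, 0.015]
ft_force: [0.5, -0.1, -0.7]
width: 87.6
```

Run:
```python
from h import *
o=ctrl.get_obs();print(o["ee_pos"],o["orientation"],o["ft_force"])
for n,c in(("top",(80,120)),("side",(120,110))):
    p=ctrl.get_image(n);im=p["img"][c[1]:c[1]+180,c[0]:c[0]+180]
    globals()[n]=cv2.resize(im,(400,400),interpolation=cv2.INTER_CUBIC)
cv2.imwrite("pics/e1.png",np.hstack([top,side]))
```

```text
[485.11803766 149.65254796  67.75728391] [-0.01316795  3.1247351   0.01521436] [ 0.53522819 -0.05670829 -0.71191336]
```

View pics/e1.png

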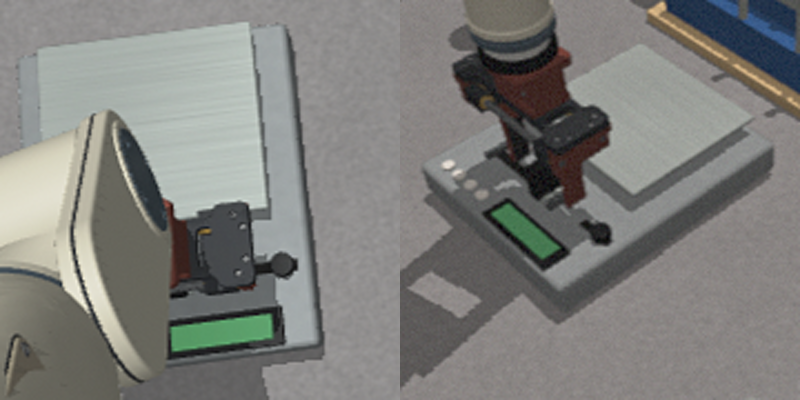

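Emit:
{"name": "jog_arm", "arguments": {
  "xyz": [
    [-4,1,-3],
    [0,0,0],
    [0,0,0],
    [0,0,0],
    [0,0,0],
    [0,0,0],
    [0,0,0],
    [0,0,0],
    [0,0,0]
  ],
  "yaw": [0,0,0,0,0,0,0,0,0],
  "gripper": 1
}}

```text
t: 3.75
ee_pos: [486.5, 153.0, 73.4]
orientation: [-0.014, 3.11, 0.022]
ft_force: [0.1, 0.2, 0.3]
width: 31.2
```

Emit:
{"name": "jog_arm", "arguments": {
  "xyz": [
    [-3,0,-6],
    [0,0,0],
    [0,0,0],
    [0,0,0],
    [0,0,0]
  ],
  "yaw": [0,0,0,0,0]
}}

```text
t: 4.17
ee_pos: [483.3, 152.8, 67.0]
orientation: [-0.015, 3.11, 0.021]
ft_force: [0.2, -0.6, 1.0]
width: 17.9
```

Emit:
{"name": "jog_arm", "arguments": {
  "xyz": [
    [0,12,0],
    [0,12,0],
    [0,12,0],
    [0,12,0],
    [0,8,0],
    [0,4,0],
    [0,3,0]
  ],
  "yaw": [0,0,0,0,0,0,0]
}}

```text
t: 4.75
ee_pos: [482.6, 220.7, 66.9]
orientation: [-0.016, 3.111, 0.018]
ft_force: [0.1, -2.5, 2.8]
width: 18.0
```

Emit:
{"name": "jog_arm", "arguments": {
  "xyz": [
    [0,2,0],
    [0,2,0],
    [0,2,0]
  ],
  "yaw": [0,0,0]
}}

```text
t: 5.0
ee_pos: [482.5, 221.6, 66.9]
orientation: [-0.025, 3.113, 0.002]
ft_force: [2.6, -15.1, 5.3]
width: 17.9
```

Emit:
{"name": "jog_arm", "arguments": {
  "xyz": [
    [0,0,0],
    [0,0,0],
    [0,0,0],
    [0,0,0],
    [0,0,15],
    [0,0,30],
    [0,0,30],
    [0,0,30],
    [0,0,30]
  ],
  "yaw": [0,0,0,0,0,0,0,0,0],
  "gripper": 0
}}

```text
t: 5.75
ee_pos: [476.3, 220.1, 198.6]
orientation: [-0.022, 3.128, -0.005]
ft_force: [1.2, 0.3, -0.0]
width: 74.2
```

Emit:
{"name": "jog_arm", "arguments": {
  "xyz": [
    [-1,-36,0],
    [-1,-36,0],
    [-1,-36,0],
    [-1,-36,0],
    [-1,-36,0],
    [-1,-36,0],
    [-1,-36,0],
    [-1,-36,0],
    [-1,-36,0],
    [-1,-36,0],
    [-1,-36,0],
    [-1,-36,0],
    [-1,-36,0],
    [-1,-36,0],
    [-1,-36,0],
    [-1,-30,0],
    [0,0,0]
  ],
  "yaw": [0,0,0,0,0,0,0,0,0,0,0,0,0,0,0,0,0]
}}

```text
t: 7.17
ee_pos: [462.7, -367.8, 209.2]
orientation: [-0.037, 3.1, 0.01]
ft_force: [0.5, -0.5, 0.9]
width: 87.5
```

Run:
```python
from h import *
o=ctrl.get_obs();print(o["t"],o["ee_pos"],o["orientation"],o["qpos"],o["width"])
p=ctrl.get_image("top");A=cv2.resize(p["img"][120:300,80:240],(355,400),interpolation=cv2.INTER_CUBIC)
q=ctrl.get_image("side");B=cv2.resize(q["img"][220:420,250:450],(400,400),interpolation=cv2.INTER_CUBIC)
cv2.imwrite("pics/f1.png",np.hstack([A,B]))
for r in ctrl.pinpoint(p,"lock_grip")[:1]: print(r["confidence"],onz(p,px(r["centre"]),93))
```

```text
7.1667 [ 462.72299872 -367.81228151  209.17922727] [-0.03721514  3.10036582  0.01049728] [-0.70858222  0.37780096  1.73687353  0.03815995  1.00090957 -2.32355694] 87.5155094891005
0.73 [485.95840293 216.90566007  93.        ]
```

View pics/f1.png

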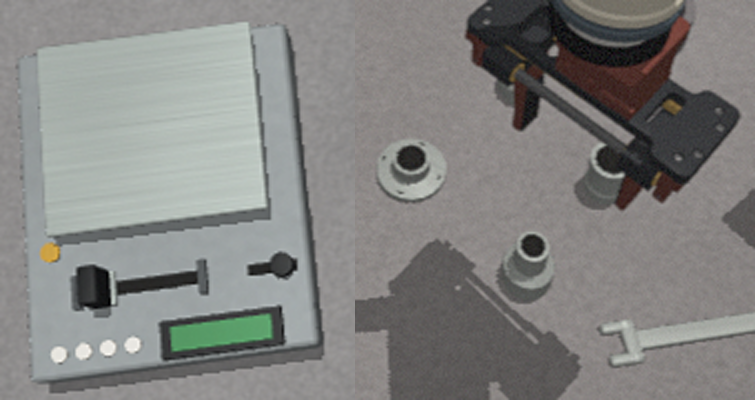

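Emit:
{"name": "jog_arm", "arguments": {
  "xyz": [
    [-5,7,-30],
    [-5,7,-30],
    [-1,1,-25],
    [0,0,0]
  ],
  "yaw": [0,0,0,0]
}}

```text
t: 7.65
ee_pos: [452.6, -341.1, 123.7]
orientation: [-0.049, 3.098, 0.013]
ft_force: [-1.1, 0.6, -0.2]
width: 87.6
```

Emit:
{"name": "jog_arm", "arguments": {
  "xyz": [
    [0,-12,-10],
    [0,0,-25],
    [0,0,-25],
    [0,0,-20],
    [0,0,0]
  ],
  "yaw": [0,0,0,0,0]
}}

```text
t: 8.07
ee_pos: [456.6, -347.3, 46.7]
orientation: [-0.062, 3.095, 0.012]
ft_force: [-1.2, 0.1, 0.0]
width: 87.9
```

Emit:
{"name": "jog_arm", "arguments": {
  "xyz": [
    [-5,-6,-6],
    [0,0,-5],
    [0,0,0]
  ],
  "yaw": [0,0,0]
}}

```text
t: 8.32
ee_pos: [453.6, -352.8, 38.6]
orientation: [-0.067, 3.093, 0.01]
ft_force: [0.3, 0.4, 0.5]
width: 87.9
```

Run:
```python
from h import *
o=ctrl.get_obs();print(o["t"],o["ee_pos"],o["orientation"],o["width"])
p=ctrl.get_image("top");A=cv2.resize(p["img"][160:300,340:480],(400,400),interpolation=cv2.INTER_CUBIC)
q=ctrl.get_image("side");B=cv2.resize(q["img"][280:420,270:410],(400,400),interpolation=cv2.INTER_CUBIC)
cv2.imwrite("pics/f2.png",np.hstack([A,B]))
```

```text
8.3167 [ 453.55717931 -352.78520593   38.55580445] [-0.06712686  3.0929329   0.0103901 ] 87.88872270050136
```

View pics/f2.png

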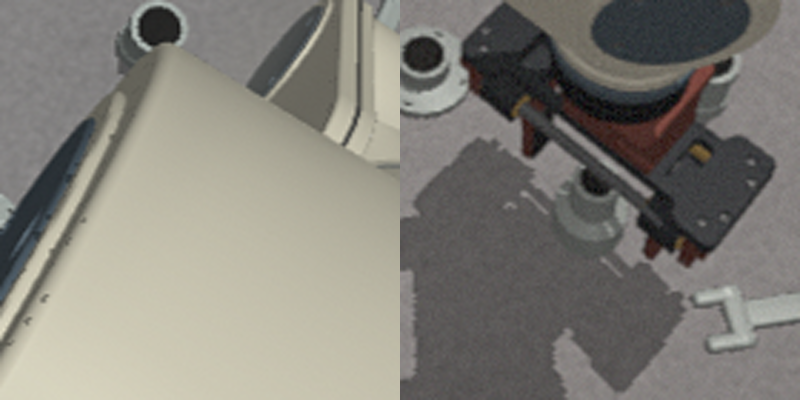

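Emit:
{"name": "jog_arm", "arguments": {
  "xyz": [
    [-1,0,-3],
    [0,0,0],
    [0,0,0],
    [0,0,0],
    [0,0,0],
    [0,0,0],
    [0,0,0]
  ],
  "yaw": [0,0,0,0,0,0,0],
  "gripper": 1
}}

```text
t: 9.0
ee_pos: [454.1, -354.5, 38.9]
orientation: [-0.066, 3.089, 0.004]
ft_force: [0.2, 0.2, -0.2]
width: 44.5
```

Emit:
{"name": "jog_arm", "arguments": {
  "xyz": [
    [-1,1,-4],
    [0,0,0],
    [0,0,0],
    [0,0,0],
    [0,0,0]
  ],
  "yaw": [0,0,0,0,0]
}}

```text
t: 9.42
ee_pos: [453.1, -353.5, 34.7]
orientation: [-0.066, 3.088, 0.004]
ft_force: [-0.0, 0.2, 1.1]
width: 29.4
```

Emit:
{"name": "jog_arm", "arguments": {
  "xyz": [
    [0,0,10],
    [0,0,20],
    [0,0,30],
    [0,0,30],
    [0,0,30],
    [0,0,30],
    [0,0,0]
  ],
  "yaw": [0,0,0,0,0,0,0]
}}

```text
t: 10.0
ee_pos: [447.4, -348.8, 187.9]
orientation: [-0.066, 3.1, 0.019]
ft_force: [0.7, -1.2, -3.4]
width: 30.1
```

Emit:
{"name": "jog_arm", "arguments": {
  "xyz": [
    [6,18,0],
    [11,32,0],
    [11,32,0],
    [11,32,0],
    [11,32,0],
    [11,32,0],
    [11,32,0],
    [11,32,0],
    [11,32,0],
    [11,32,0],
    [11,32,0],
    [11,32,0],
    [11,32,0],
    [11,32,0],
    [11,32,0],
    [9,25,0],
    [5,12,0],
    [0,0,0]
  ],
  "yaw": [0,0,0,0,0,0,0,0,0,0,0,0,0,0,0,0,0,0]
}}

```text
t: 11.5
ee_pos: [609.5, 179.2, 171.5]
orientation: [-0.058, 3.126, 0.016]
ft_force: [0.3, 0.0, -4.1]
width: 29.9
```

Emit:
{"name": "jog_arm", "arguments": {
  "xyz": [
    [5,-8,-10],
    [5,-8,-15],
    [0,0,-15],
    [0,0,-8],
    [0,0,0]
  ],
  "yaw": [0,0,0,0,0]
}}

```text
t: 11.92
ee_pos: [617.0, 155.0, 115.3]
orientation: [-0.055, 3.133, 0.011]
ft_force: [1.1, -0.4, -4.4]
width: 29.9
```

Run:
```python
from h import *
o=ctrl.get_obs();print(o["t"],o["ee_pos"],o["orientation"],o["width"])
p=ctrl.get_image("top");A=cv2.resize(p["img"][120:300,80:260],(400,400),interpolation=cv2.INTER_CUBIC)
q=ctrl.get_image("side");B=cv2.resize(q["img"][90:230,160:300],(400,400),interpolation=cv2.INTER_CUBIC)
cv2.imwrite("pics/g1.png",np.hstack([A,B]))
```

```text
11.9167 [616.98758083 155.04219523 115.32873772] [-0.05538615  3.13319901  0.01094005] 29.93744994533561
```

View pics/g1.png

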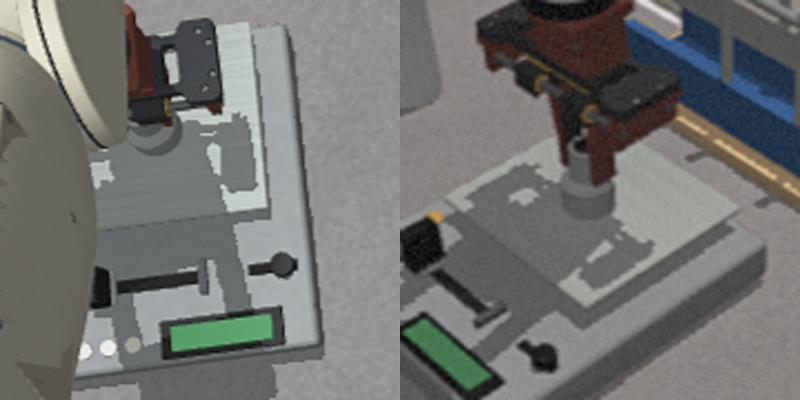

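Lock home in the top view (grip by the left strip at about (98,285)); the reducer hangs upright just above the pan's middle. Lowering gently.

Emit:
{"name": "jog_arm", "arguments": {
  "xyz": [
    [2,2,-2],
    [0,0,-2],
    [0,0,-1],
    [0,0,0]
  ],
  "yaw": [0,0,0,0]
}}

```text
t: 12.35
ee_pos: [621.6, 156.9, 113.8]
orientation: [-0.053, 3.128, 0.013]
ft_force: [0.5, -0.2, -3.4]
width: 29.9
```

Emit:
{"name": "jog_arm", "arguments": {
  "xyz": [
    [0,0,-2],
    [0,0,-2],
    [0,0,0]
  ],
  "yaw": [0,0,0]
}}

```text
t: 12.6
ee_pos: [622.2, 157.5, 110.7]
orientation: [-0.054, 3.126, 0.014]
ft_force: [-0.7, 0.2, -4.4]
width: 29.7
```

Emit:
{"name": "jog_arm", "arguments": {
  "xyz": [
    [0,0,-1],
    [0,0,-1],
    [0,0,0]
  ],
  "yaw": [0,0,0]
}}

```text
t: 12.85
ee_pos: [622.5, 157.7, 110.8]
orientation: [-0.055, 3.125, 0.013]
ft_force: [-0.7, -0.7, -2.9]
width: 30.0
```

Emit:
{"name": "jog_arm", "arguments": {
  "xyz": [
    [0,0,-2],
    [0,0,-2],
    [0,0,0]
  ],
  "yaw": [0,0,0]
}}

```text
t: 13.1
ee_pos: [623.1, 158.0, 111.0]
orientation: [-0.056, 3.123, 0.014]
ft_force: [-0.7, -0.2, -4.4]
width: 29.9
```

Emit:
{"name": "jog_arm", "arguments": {
  "xyz": [
    [-1,0,-4],
    [0,0,-2]
  ],
  "yaw": [0,0]
}}

```text
t: 13.27
ee_pos: [623.2, 158.6, 109.6]
orientation: [-0.056, 3.12, 0.015]
ft_force: [-9.0, -4.3, 16.2]
width: 29.5
```

Contact (upward force 16 N). Check, then release.

Emit:
{"name": "jog_arm", "arguments": {
  "xyz": [
    [0,0,1],
    [0,0,0]
  ],
  "yaw": [0,0]
}}

```text
t: 13.43
ee_pos: [623.6, 158.7, 111.2]
orientation: [-0.057, 3.118, 0.016]
ft_force: [0.9, 0.3, -4.2]
width: 29.6
```

Emit:
{"name": "jog_arm", "arguments": {
  "xyz": [
    [0,0,0],
    [0,0,0],
    [0,0,0],
    [0,0,0],
    [0,0,0],
    [0,0,0],
    [0,0,0]
  ],
  "yaw": [0,0,0,0,0,0,0],
  "gripper": 0
}}

```text
t: 14.02
ee_pos: [624.8, 159.2, 110.3]
orientation: [-0.056, 3.116, 0.017]
ft_force: [-0.2, 0.2, 0.4]
width: 72.7
```

Emit:
{"name": "jog_arm", "arguments": {
  "xyz": [
    [0,0,0],
    [0,0,0],
    [0,0,15],
    [0,0,25],
    [0,0,30],
    [0,0,30],
    [0,0,30],
    [-20,-25,0],
    [-20,-30,0],
    [-20,-30,0],
    [-20,-30,0],
    [-20,-30,0],
    [-20,-30,0],
    [-10,-20,0],
    [0,0,0]
  ],
  "yaw": [0,0,0,0,0,0,0,0,0,0,0,0,0,0,0]
}}

```text
t: 15.27
ee_pos: [487.7, -40.7, 246.7]
orientation: [-0.065, 3.112, 0.016]
ft_force: [-0.9, -0.9, 0.5]
width: 87.9
```

Run:
```python
from h import *
o=ctrl.get_obs();print(o["t"],o["ee_pos"],o["ft_force"],o["width"],abs(o["qvel"]).max())
p=ctrl.get_image("top");A=cv2.resize(p["img"][120:300,60:240],(400,400),interpolation=cv2.INTER_CUBIC)
q=ctrl.get_image("side");B=cv2.resize(q["img"][90:230,160:300],(400,400),interpolation=cv2.INTER_CUBIC)
cv2.imwrite("pics/g2.png",np.hstack([A,B]))
for n,pp in(("top",p),("side",q)):
    for th,z in(("reducer",75),("lock_grip",93),("pan",75)):
        for r in ctrl.pinpoint(pp,th)[:1]: print(n,th,r["confidence"],onz(pp,px(r["centre"]),z).round(1))
```

```text
15.2667 [487.70289001 -40.65205367 246.71593942] [-0.8547537  -0.88847566  0.49879187] 87.89333794293837 0.03465634567483801
top reducer 0.67 [625.3 167.   75. ]
top lock_grip 0.51 [479.4 217.   93. ]
top pan 0.66 [627.5 163.8  75. ]
side reducer 0.8 [619.9 152.5  75. ]
side lock_grip 0.6 [476.2 225.3  93. ]
side pan 0.93 [617.  162.5  75. ]
```

View pics/g2.png

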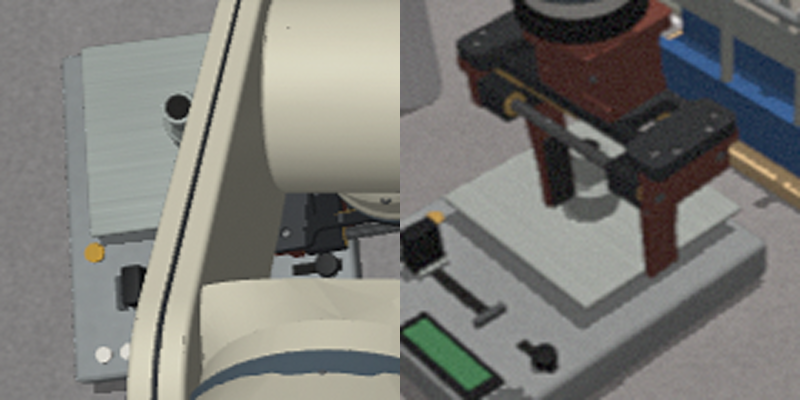

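Emit:
{"name": "jog_arm", "arguments": {
  "xyz": [
    [-5,-30,0],
    [-5,-30,0],
    [-5,-30,0],
    [-5,-30,0],
    [-5,-30,0],
    [-5,-30,0],
    [0,0,0],
    [0,0,0]
  ],
  "yaw": [0,0,0,0,0,0,0,0]
}}

```text
t: 16.33
ee_pos: [463.0, -219.0, 245.4]
orientation: [-0.092, 3.111, 0.019]
ft_force: [0.5, 1.2, 0.5]
width: 87.6
```

Run:
```python
from h import *
p=ctrl.get_image("top");A=cv2.resize(p["img"][120:300,60:240],(400,400),interpolation=cv2.INTER_CUBIC)
q=ctrl.get_image("side");B=cv2.resize(q["img"][90:230,160:300],(400,400),interpolation=cv2.INTER_CUBIC)
cv2.imwrite("pics/g3.png",np.hstack([A,B]))
for n,pp in(("top",p),("side",q)):
    for th,z in(("reducer",75),("lock_grip",93),("pan",75)):
        for r in ctrl.pinpoint(pp,th)[:1]: print(n,th,r["confidence"],onz(pp,px(r["centre"]),z).round(1))
```

```text
top reducer 0.94 [623.  159.8  75. ]
top lock_grip 0.77 [484.2 218.   93. ]
top pan 0.79 [629.7 164.4  75. ]
side reducer 0.57 [622.8 149.7  75. ]
side lock_grip 0.5 [481.4 217.2  93. ]
side pan 0.64 [616.4 159.8  75. ]
```

View pics/g3.png

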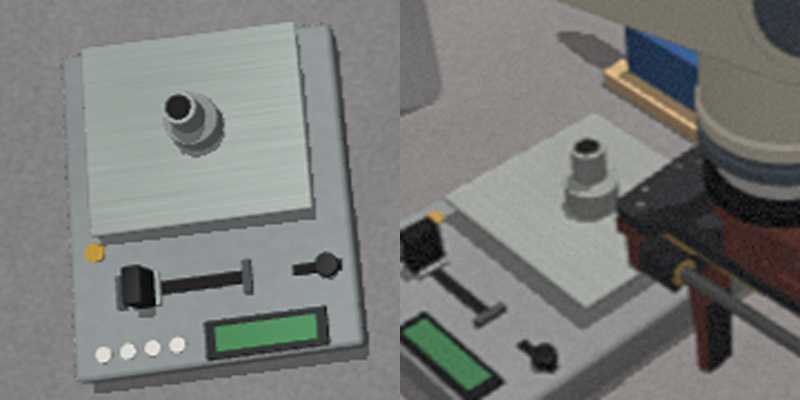

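The reducer stands upright near the pan's middle (about (193,125) in the left view), and the lock grip is against the left strip (135,288). The arm is clear.

```bash
python3 -c "
from workcell import ctrl
print(ctrl.close_job())"
```

```text
the job is handed in; nothing more can be done
None
```

I slid the transport lock home and then set the reducer upright, wide end down, near the middle of the weighing pan. I let go, backed the arm clear and handed the job in at about 16.4 s. `close_job()` gives no verdict.

- **Lock:** I dragged it until the wrist force rose to about 15 N against the end stop, a travel of about 67 to 69 mm. In the last pictures the grip is at y ≈ 218 mm, against the released-end strip.
- **Reducer:** The last pictures show it standing upright. Its position reads about (623, 160) mm in the top view and (623, 150) mm in the side view. I measured the pan's centre at (621, 161) mm, so it is within about 12 mm of centre.
- **Disagreements:** The networks' pan centre differed by about 13 to 17 mm between the two cameras, so I used the pan's corners instead. They also gave the reducer's y 10 mm apart. Both differences are well inside the 60 mm allowed.
- **Contact:** The force at touchdown was 16 N. The small lowering steps just before it did not all register, so I used one larger 4 mm step to reach the pan.

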